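Discharge on the earthing plate, then press the yellow button

TASK

The opened green instrument is on the bench for repair: before you touch it, discharge yourself by touching the round brass plate on the dark earthing block lightly with the fingertips, so that it just gives, for about half a second. Then press the instrument's yellow button gently all the way down, let it come up again and withdraw clear of everything. Touch nothing else on the instrument, neither the other two buttons nor the open circuit board, and leave everything on the bench where it is: nothing is to be gripped, pushed about or lifted.

Things in the scene. Friction and masses are not known exactly. Their poses are not given: they have to be found in the camera images.
- yellow_button_base: Lower body of the yellow push button, a grey collar 44 mm across and 12 mm high, fixed on the flat top of the instrument's green front housing. Origin: centre of its underside, on the housing's top (105 mm above the bench); z up. The yellow cap stands out of it.
- yellow_button_top (a point): Centre of the top of the yellow cap (28 mm across), 22 mm above the housing's top, so 127 mm above the bench when released; moves down with the cap.
- yellow_button (a joint): Travel of the yellow cap straight down: 0 released, 0.006 m fully down. A spring pushes it back up: it starts to give at 1.5 N and is fully down at 5 N.
- black_button_base: Lower body of the black push button, a grey collar 44 mm across and 12 mm high, fixed on the flat top of the instrument's green front housing. Origin: centre of its underside, on the housing's top (105 mm above the bench); z up. The black cap stands out of it.
- black_button_top (a point): Centre of the top of the black cap (28 mm across), 22 mm above the housing's top, so 127 mm above the bench when released; moves down with the cap.
- black_button (a joint): Travel of the black cap straight down: 0 released, 0.006 m fully down. A spring pushes it back up: it starts to give at 1.5 N and is fully down at 5 N.
- white_button_base: Lower body of the white push button, a grey collar 44 mm across and 12 mm high, fixed on the flat top of the instrument's green front housing. Origin: centre of its underside, on the housing's top (105 mm above the bench); z up. The white cap stands out of it.
- white_button_top (a point): Centre of the top of the white cap (28 mm across), 22 mm above the housing's top, so 127 mm above the bench when released; moves down with the cap.
- white_button (a joint): Travel of the white cap straight down: 0 released, 0.006 m fully down. A spring pushes it back up: it starts to give at 1.5 N and is fully down at 5 N.
- instrument: Opened instrument, fixed, on a white board 200 (x) x 330 (y) x 10 mm. Origin: centre of the board's underside; z up. At its -y end a green housing 170 x 80 mm, 105 mm high; three buttons in any order on it, in a row along x at y = -110 mm, 55 mm apart. Middle: open circuit board, parts up to 83 mm high. +y end: green cap 105 mm high. Black bars at x = +-108 mm, 69 mm high.
- earth_block: Earthing block, dark steel, loose, 0.8 kg give or take, 90 (x) x 70 (y) x 40 mm. Origin: centre of its underside; z up. In the middle of its top a grey collar 64 mm across and 12 mm high carries the round brass touch plate.
- earth_plate_top (a point): Centre of the top of the brass touch plate (48 mm across), 62 mm above the bench when released; moves down with the plate.
- earth_plate (a joint): Travel of the sprung brass plate straight down: 0 released, 0.006 m fully down. It starts to give at 1.5 N and is fully down at 5 N; it springs back.
- screw_bowl: Loose round black plastic bowl of screws, 110 mm across the rim, 45 mm high. Origin: centre of its underside. Leave alone.
- capacitor: Loose blue capacitor can standing upright, 25 mm across, 45 mm high. Origin: centre of its underside. Leave alone.
- screwdriver: Loose screwdriver with an orange handle, lying flat, 200 mm long, 26 mm thick. Origin: under its middle, on the bench; x towards the blade's tip. Leave alone.
- mug: Loose blue mug, 80 mm across, 90 mm high, handle on its +y side. Origin: centre of its underside. Leave alone.
Not all that is in view belongs to the job. Leave any orange, red or turquoise look-alike of the earth_block alone.

How it is judged:
On the way, in this order (a step that is already met when the one before it is completed fails the run):
1. the fingertips touch the brass plate so that it gives by more than 0.8 mm, for 0.2 s (value of joint earth_plate above 0.0008 m and contact force between the fingers and earth_block above 0.5 N), for 0.2 s.
2. the fingertips press the yellow button down by more than 4.5 of its 6 mm (value of joint yellow_button above 0.0045 m and contact force between the fingers and yellow_button_base above 0.5 N), for 0.05 s.
At the end, for the whole second after the job is handed in: All three buttons and the brass plate are up again (within 1 mm); the earthing block and the four bystanders are upright as they were, at rest, within 15 mm of where they started (value of joint each of yellow_button, black_button, white_button, earth_plate below 0.001 m and distance of each of screw_bowl, capacitor, screwdriver, mug, earth_block from where it was at the start of the episode below 0.015 m and linear speed of each of screw_bowl, capacitor, screwdriver, mug, earth_block below 0.02 m/s and angle between each of screw_bowl, capacitor, mug, earth_block's own z axis and vertical below 0.25 rad); the robot touches nothing.
It fails at once if the black or the white button is touched (over 0.5 N) or goes down by 1 mm (contact force between any of black_button_base, white_button_base and anything else above 0.5 N or value of joint any of black_button, white_button above 0.001 m).
It fails at once if the instrument's housing or open board is touched (over 1 N) (contact force between instrument and anything else above 1 N).
It fails at once if the yellow button or the earthing block with its plate is pressed with more than 30 N (contact force between yellow_button_base and anything else above 30 N or contact force between earth_block and the fingers above 30 N or contact force between earth_block and the arm above 30 N).
It fails at once if the earthing block is shifted by more than 15 mm, lifted or tipped (distance of earth_block from where it was at the start of the episode above 0.015 m or height (world z) of earth_block above 0.006 m or angle between earth_block's own z axis and vertical above 0.25 rad).
It fails at once if a bystander is shifted by more than 15 mm or tipped over (distance of any of screw_bowl, capacitor, screwdriver, mug from where it was at the start of the episode above 0.015 m or angle between any of screw_bowl, capacitor, mug's own z axis and vertical above 0.25 rad).
It also fails if it takes over 38 s, if anything falls off the work surface, if the arm or the gripper's body presses on something with over 40 N, if the wrist force passes 120 N, or if a joint passes its speed limit or range.

ROBOT

A 6-joint arm with a two-finger parallel gripper is mounted at the origin on the work surface. World frame = base frame: x ahead of the robot, y to its left, z up, the work surface at z = 0. Lengths are in m, angles in rad, forces in N, time in s.
With the tool pointing down it reaches from about 0.35 to 0.975 m from the base axis. Payload 4.9 kg.
Tool frame: the origin (TCP) lies midway between the tips of the shut fingers; the grasp point (between the pads) lies 19 mm behind it; z points along the fingers, y is the line along which they close (so a half turn about z gives the same grasp; the last joint's range is limited). The gripper opens to 85 mm and grips with 20 to 120 N. Pads are 22 mm wide; open, the fingers measure 114 mm over their backs; the gripper's body (76 mm by 85 mm) begins 54 mm behind the grasp point. The pads swing forward as they close: fully open they stand 13 mm farther back than shut.
Start: joints at [-1.29, 0.053, 1.613, -0, 1.476, -0.119], TCP at [0.243, -0.576, 0.202] pointing down, gripper open.
Joint ranges: [-3.01, 3.01], [-1.01, 2.22], [0.06, 2.58], [-1.02, 4.17], [0.09, 2.62], [-3.14, 3.14]. Speed limits (rad/s): [2.57, 2.57, 3.14, 3.14, 3.14, 3.14].

INTERFACE

Orientations are given as a unit quaternion [w, x, y, z].
In Python, from plant import * gives the robot as it stands.
- The arm moves only by the tool jog_arm, never from a script. Its argument "targets" is a list of rows, each a list of 3 entries, a list of its own where there are three numbers: the shift along the tool's x, y, z in units of 25 mm (1.0 is 25 mm), then the turn, a rotation vector about the tool's x, y, z in units of 8 degrees (1.0 is 8 degrees), then the opening in per cent of the stroke, from 0 (shut) to 100 (fully open). A call has 1 to 8 rows; each row is the pose to reach, as a shift and turn from the pose commanded when the call began, along the tool's axes at that moment; what a row does not reach only later rows make up. A row lasts 1/8 s, in which the tool goes at most 62.5 mm and 10.7 degrees, less where a joint would pass 70% of its speed; a pose out of reach is approached as far as the arm can. A call with a gripper value outside its range is refused whole. The fingers move at their own pace and stop on an object; the grip force is fixed at half the most. Time passes only in rows, so rows that repeat a pose let the fingers close. It gives the time, the measured TCP pose, the force, the opening and the grip force at its end, in the units of the state.
- state(): the state, without advancing time (a new reading comes with each control period).
- grab_frame(name): name is "scene" or "top"; returns (picture, depth): 420x560x3 uint8, red, green, blue; 420x560 float32, m along the optical axis (not along the pixel's ray), 0 where there is no reading.
- camera_params(name): a dict with "fovy" (degrees; the focal length in pixels is half the picture's height over the tangent of half this angle, whatever the lens; pixels are square), "cx", "cy" (the principal point, pixels), "dist" ([k1, k2, p1, p2, k3] as OpenCV has them; the pictures are not rectified), "rvec" (rotation vector, rad) and "tvec" (3), from world to camera coordinates, as OpenCV has them. Camera axes: x right, y down, z forward; pixel columns grow to the right and rows downward; lengths in m; the calibration is good to about 2 mm. A picture is of the moment at which its call begins. camera_params takes no time and is no camera call.
- job_done(): hands the job in; it is judged then, once.
The state is a dict: "time": time; "joint_pos": joint angles; "joint_vel": joint speeds; "joint_efforts": joint torques, N m; "tool_pos": TCP position; "tool_rot": TCP orientation; "contact_force": force on the tool from outside, world axes, zero at the start; "ft_torque": the same for the moment, N m; "gripper_width": opening from 0.0 (shut) to 1.0 (fully open); "grasp_force": force on a finger pad.
Only numpy, scipy, OpenCV 4.12 (cv2) and the standard library are available. Lean on these libraries where they do the work, as an engineer would, in place of code of your own. Each camera call takes 0.05 s, during which the arm holds its last target. There are 200 camera calls.

## Working session

There is one attempt and no reset: what is moved stays moved. The work goes in short steps, Python scripts to look and compute and a tool call to move; the robot and the scene stay as the last step left them, time stands still between calls to the robot, and variables do not carry over. Pictures are saved under pics/ and viewed, at most 10 in all, crops included, and the job is handed in when it is done.

Besides the shell and the picture viewer there is one more tool, called after "Emit:" as a command line: name --argument value ..., lists and objects as JSON in quotes. jog_arm: Moves the arm, as the interface text tells. Its arguments: {"type":"object","properties":{"targets":{"type":"array"}},"required":["targets"]}

```bash
mkdir -p pics
cat > h.py <<'E'
from plant import *
import numpy as np, cv2
def grab(n):
    p,d=grab_frame(n); np.savez(f'{n}.npz',p=p,d=d); return p,d
def world(n,uv,z):
    c=camera_params(n); f=210/np.tan(np.radians(c['fovy'])/2)
    K=np.array([[f,0,c['cx']],[0,f,c['cy']],[0,0,1]])
    uv=np.array(uv,float).reshape(-1,1,2)
    r=cv2.undistortPoints(uv,K,np.array(c['dist'],float)).reshape(-1,2)
    R=cv2.Rodrigues(np.array(c['rvec'],float))[0]; t=np.array(c['tvec'],float).ravel()
    o=-R.T@t; d=np.c_[r,np.ones(len(r))]@R
    return o+d*((z-o[2])/d[:,2])[:,None]
def pix(n,X):
    c=camera_params(n); f=210/np.tan(np.radians(c['fovy'])/2)
    K=np.array([[f,0,c['cx']],[0,f,c['cy']],[0,0,1]])
    return cv2.projectPoints(np.array(X,float).reshape(-1,1,3),np.array(c['rvec'],float),np.array(c['tvec'],float),K,np.array(c['dist'],float))[0].reshape(-1,2)
E
python3 - <<'E'
from h import *
for n in('scene','top'):
    p,d=grab(n); cv2.imwrite(f'pics/{n}0.png',p[:,:,::-1])
s=state(); print(s['time'],s['tool_pos'],s['tool_rot'],s['gripper_width'])
E
```

```text
0.1 [ 0.24308784 -0.5751177   0.20088251] [-9.26345132e-04  9.80090053e-01  1.98551315e-01 -7.64276735e-05] 1.0015766507635184
```

View pics/top0.png

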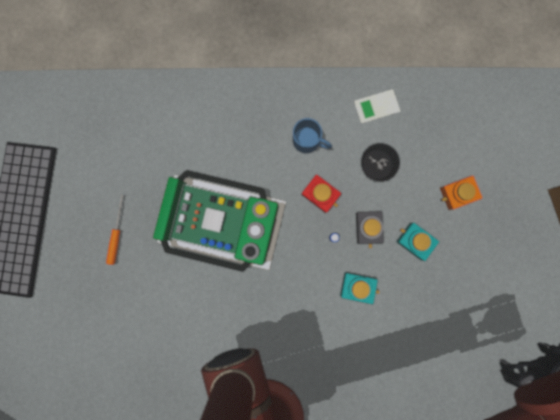

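View pics/scene0.png

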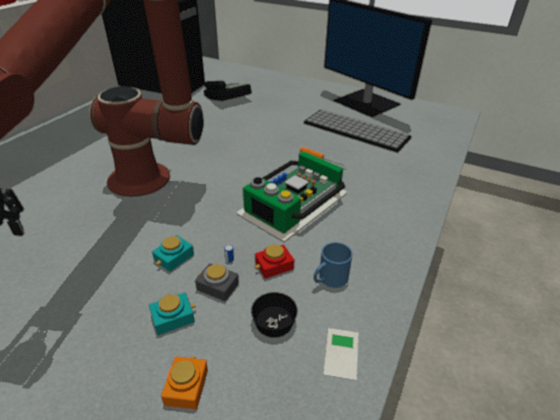

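The top view shows five plates that could be the earth plate: dark (371,228), red (322,193), turquoise (419,241) and (360,289), and orange (464,191). By the description it is the dark one. The buttons are yellow (261,210), white (255,230) and black (251,251). Next I'll measure these and check the choice in a crop.

Run:
```python
from h import *
Z={}
for n,b in (('top',((371,228,18),(261,210,12))),('scene',((216,272,22),(286,196,11)))):
    z=np.load(n+'.npz'); p=z['p']; hsv=cv2.cvtColor(p,cv2.COLOR_RGB2HSV)
    m=cv2.inRange(hsv,(12,110,90),(34,255,255))
    for (u,v,r),h in zip(b,(.062,.127)):
        w=np.zeros_like(m); cv2.circle(w,(u,v),r,255,-1)
        k,l,st,ce=cv2.connectedComponentsWithStats(m&w); i=1+st[1:,4].argmax()
        print(n,ce[i],st[i],world(n,ce[i],h).round(4))
        Z[n,h]=ce[i]
    if n=='top':
        o=[(255.5,230),(251,251)]; print('others',world(n,o,.127).round(4))
        d=z['d']; print([float(d[v,u]) for u,v in((371,228),(261,210))])
        c=cv2.resize(p[150:310,200:400],None,fx=4,fy=4,interpolation=cv2.INTER_CUBIC)[:600]
        cv2.imwrite('pics/crop.png',c[:,:,::-1])
        print('bystander cap',world(n,[(335,238)],.045),'turq',world(n,[(419,241),(360,289)],.062),'red',world(n,[(322,193)],.062))
s=state(); from scipy.spatial.transform import Rotation as R
q=s['tool_rot']; print(R.from_quat([q[1],q[2],q[3],q[0]]).as_matrix().round(4))
```

```text
top [371.77828054 226.95022624] [364 219  17  17 221] [[ 0.5263 -0.2867  0.062 ]]
top [260.16666667 209.01111111] [255 204  11  11  90] [[0.5701 0.0088 0.127 ]]
others [[0.5168 0.0203 0.127 ]
 [0.4638 0.0314 0.127 ]]
[1.0902597904205322, 1.0352829694747925]
bystander cap [[ 0.49648107 -0.18975586  0.045     ]] turq [[ 0.48888357 -0.41250042  0.062     ]
 [ 0.36159308 -0.2532815   0.062     ]] red [[ 0.61788974 -0.15370418  0.062     ]]
scene [215.43457944 271.17757009] [207 264  18  15 214] [[ 0.5291 -0.2935  0.062 ]]
scene [285.38095238 193.76190476] [281 190  10   9  63] [[0.5727 0.0029 0.127 ]]
[[ 9.212e-01  3.892e-01 -5.000e-04]
 [ 3.892e-01 -9.212e-01  1.800e-03]
 [ 2.000e-04 -1.800e-03 -1.000e+00]]
```

View pics/crop.png

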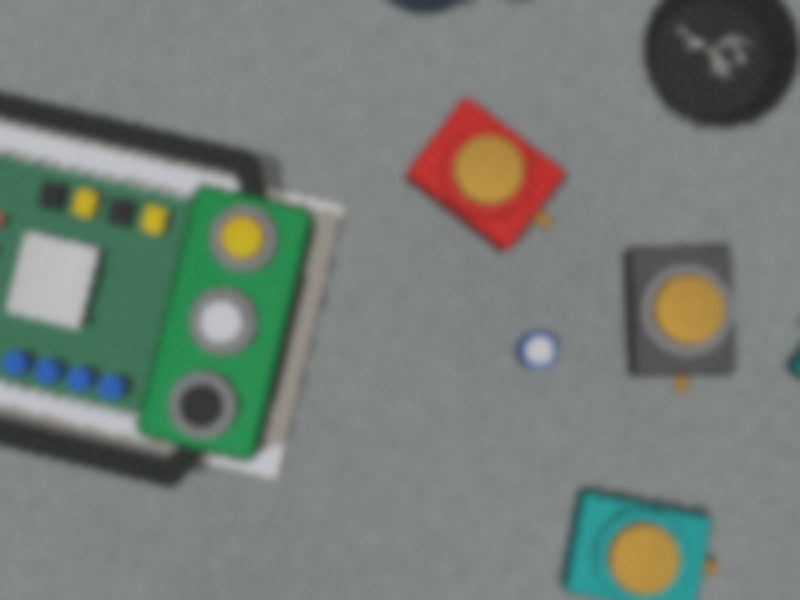

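The crop shows the dark steel block with its grey collar and brass plate at crop (690,310). It's the only dark one, so that's the target. The yellow button is at crop (242,238), at the end of its row. I'll shut the fingers and move above the plate.

Emit:
jog_arm --targets '[[[1.9, -0.8, 0], [0, 0, 0], 0], [[3.8, -1.6, 0], [0, 0, 0], 0], [[5.7, -2.3, 0], [0, 0, 0], 0], [[7.6, -3.1, 0], [0, 0, 0], 0], [[9.5, -3.9, 0], [0, 0, 0], 0], [[11.4, -4.7, 0], [0, 0, 0], 0], [[13.2, -5.4, 0], [0, 0, 0], 0], [[14.9, -6.1, 0], [0, 0, 0], 0]]'

```text
time: 1.1
tool_pos: [0.5278, -0.2887, 0.2014]
tool_rot: [-0.0, 0.98, 0.199, -0.0]
contact_force: [-0.2, -1.5, -0.8]
gripper_width: -0.004
grasp_force: 0.0
```

Emit:
jog_arm --targets '[[[0, 0, 0.8], [0, 0, 0], 0], [[0, 0, 1.6], [0, 0, 0], 0], [[0, 0, 2.4], [0, 0, 0], 0], [[0, 0, 3.2], [0, 0, 0], 0], [[0, 0, 4.0], [0, 0, 0], 0], [[0, 0, 4.4], [0, 0, 0], 0], [[0, 0, 4.4], [0, 0, 0], 0], [[0, 0, 4.4], [0, 0, 0], 0]]'

```text
time: 2.1
tool_pos: [0.5276, -0.2906, 0.093]
tool_rot: [0.001, 0.98, 0.199, 0.001]
contact_force: [-0.1, -0.3, 0.0]
gripper_width: 0.001
grasp_force: 0.0
```

Run:
```python
from h import *
p,d=grab('scene')
cv2.imwrite('pics/s1.png',cv2.resize(p[180:330,130:330],None,fx=4,fy=4)[:,:,::-1])
s=state(); print(s['time'],s['tool_pos'],s['tool_rot'],s['gripper_width'],s['contact_force'])
print(pix('scene',[s['tool_pos']]))
```

```text
2.15 [ 0.5277652  -0.29072083  0.09322915] [7.70968727e-04 9.80079439e-01 1.98603093e-01 7.14208369e-04] 0.0034515463801114013 [ 0.05593696 -0.39455888  0.11144361]
[[214.56084106 261.34520268]]
```

View pics/s1.png

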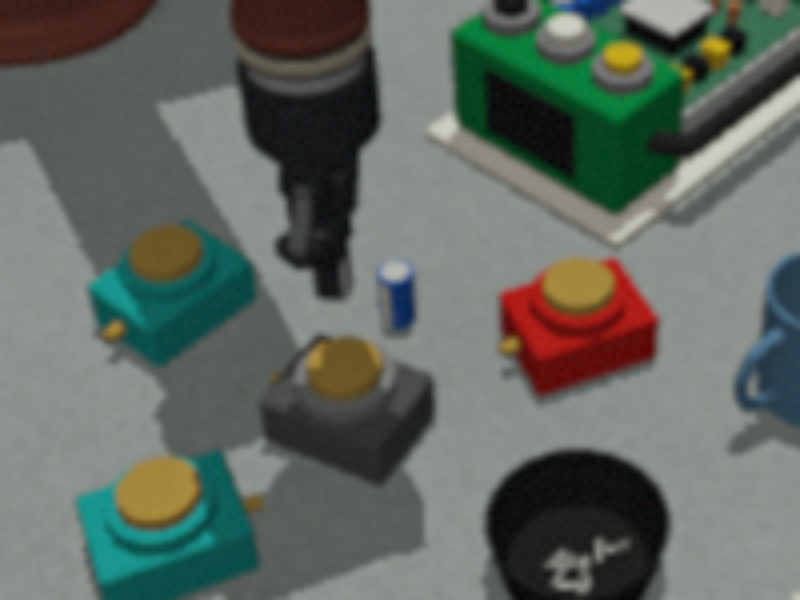

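The crop shows the tip at about (331,297), while the calibration predicts the TCP at about (338,325). I'll check the real tip position with the depth image.

Run:
```python
from h import *
def pts(n,d,us,vs):
    c=camera_params(n); R=cv2.Rodrigues(np.array(c['rvec'],float))[0]; t=np.array(c['tvec'],float).ravel()
    uv=np.c_[us,vs]; a=world(n,uv,0.); o=-R.T@t
    r=a-o; r/= (r@R[2])[:,None]
    return o+r*d[vs,us][:,None]
d=np.load('scene.npz')['d']
for u,v in((212,248),(213,250),(213,252),(213,253),(213,254),(204,241),(204,230),(216,272),(216,275),(286,194)):
    print('scene',u,v,d[v,u],pts('scene',d,np.array([u]),np.array([v])).round(3))
dt=np.load('top.npz')['d']
for u,v in((372,227),(260,209),(300,300)): print('top',u,v,pts('top',dt,np.array([u]),np.array([v])).round(4))
for n in('scene','top'):
    c=camera_params(n);R=cv2.Rodrigues(np.array(c['rvec'],float))[0];print(n,c['fovy'],c['cx'],c['cy'],np.round(c['dist'],3),-R.T@np.array(c['tvec']).ravel())
p,dd=grab('top'); c=cv2.resize(p[170:290,310:430],None,fx=5,fy=5); cv2.imwrite('pics/t1.png',c[:,:,::-1]); s=state()['tool_pos']; print(pix('top',[s,s+[0,0,.1]]))
```

```text
scene 212 248 0.9752197 [[ 0.535 -0.303  0.151]]
scene 213 250 0.979555 [[ 0.536 -0.302  0.145]]
scene 213 252 0.9810308 [[ 0.537 -0.304  0.14 ]]
scene 213 253 0.98557633 [[ 0.536 -0.303  0.135]]
scene 213 254 0.9873812 [[ 0.535 -0.303  0.132]]
scene 204 241 0.9015048 [[ 0.55  -0.346  0.214]]
scene 204 230 0.90790445 [[ 0.54  -0.329  0.228]]
scene 216 272 1.0392287 [[ 0.531 -0.294  0.06 ]]
scene 216 275 1.0332673 [[ 0.536 -0.301  0.059]]
scene 286 194 1.1979678 [[0.573 0.007 0.124]]
top 372 227 [[ 0.5262 -0.2875  0.0612]]
top 260 209 [[0.5701 0.0092 0.1275]]
top 300 300 [[ 0.3225 -0.0954  0.0008]]
scene 53.42001593352435 282.7982332236367 210.2374137410487 [0.006 0.    0.    0.    0.   ] [ 0.99802023 -0.86937902  0.82313956]
top 54.636331483840095 281.1879226005008 202.9161453538241 [-0.029  0.     0.     0.     0.   ] [ 0.50408597 -0.06666519  1.15846583]
[[375.6960014  226.16223668]
 [384.59099782 225.23052429]]
```

View pics/t1.png

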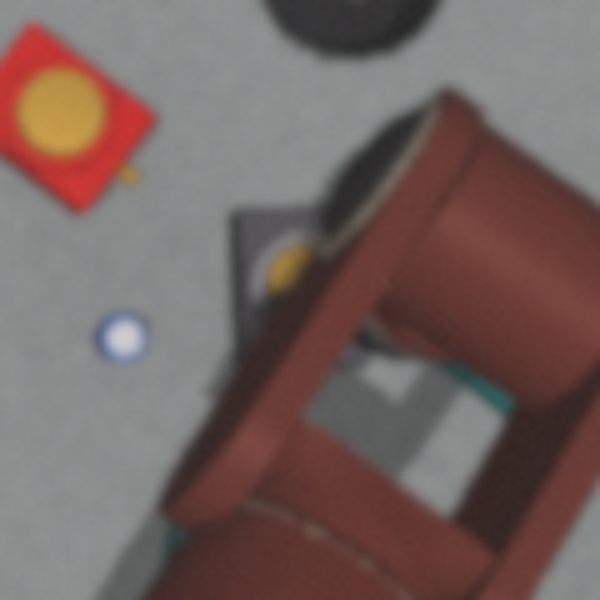

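The tip's side sits over the plate, with its axis near (0.528,-0.29), so the horizontal position is good. Height is uncertain, so I'll descend in small steps and watch the force.

Emit:
jog_arm --targets '[[[0, 0, 0.5], [0, 0, 0], 0], [[0, 0, 0.8], [0, 0, 0], 0], [[0, 0, 1.0], [0, 0, 0], 0], [[0, 0, 1.0], [0, 0, 0], 0]]'

```text
time: 2.7
tool_pos: [0.5266, -0.2899, 0.0661]
tool_rot: [-0.001, 0.98, 0.199, -0.001]
contact_force: [-0.5, 0.1, 0.3]
gripper_width: -0.004
grasp_force: 0.0
```

Emit:
jog_arm --targets '[[[0, 0, 0.1], [0, 0, 0], 0], [[0, 0, 0.2], [0, 0, 0], 0], [[0, 0, 0.2], [0, 0, 0], 0]]'

```text
time: 3.08
tool_pos: [0.527, -0.2902, 0.0618]
tool_rot: [-0.0, 0.98, 0.199, -0.0]
contact_force: [-0.1, 0.0, 0.3]
gripper_width: -0.001
grasp_force: 0.0
```

Run:
```python
from h import *
s=state(); print(s['time'],s['tool_pos'],s['contact_force'])
p,d=grab('scene')
cv2.imwrite('pics/s2.png',cv2.resize(p[220:300,160:270],None,fx=6,fy=6)[:,:,::-1])
s=state(); print(s['time'],s['tool_pos'],s['contact_force'])
```

```text
3.075 [ 0.52695517 -0.29015765  0.0618484 ] [-0.05310321  0.00933586  0.2616279 ]
3.125 [ 0.5269938  -0.29024638  0.06197276] [ 0.386011   -0.37708086 -0.14507419]
```

View pics/s2.png

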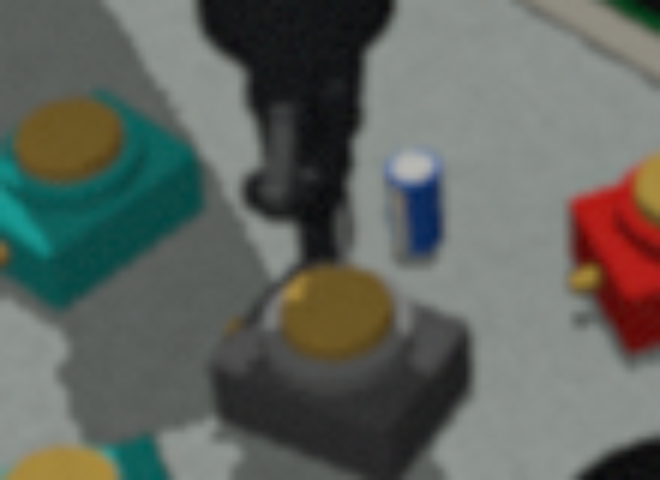

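Run:
```python
from h import *
n='scene';d=np.load('scene.npz')['d'];p=np.load('scene.npz')['p']
c=camera_params(n); R=cv2.Rodrigues(np.array(c['rvec'],float))[0]; o=-R.T@np.array(c['tvec'],float).ravel()
for u in (211,213,215):
  for v in range(252,276,2):
    r=world(n,[(u,v)],0.)-o; r/=(r@R[2])[:,None]; print(u,v,p[v,u],d[v,u].round(3),(o+r*d[v,u])[0].round(3))
print(pix(n,[[.527,-.29,.062],[.527,-.29,.1],[.527,-.29,.15],[.527,-.29,.2]]))
```

```text
211 252 [26 27 27] 0.924 [ 0.56  -0.339  0.18 ]
211 254 [13 14 15] 0.928 [ 0.559 -0.339  0.174]
211 256 [10 12 16] 0.942 [ 0.554 -0.333  0.16 ]
211 258 [25 26 25] 0.994 [ 0.531 -0.307  0.12 ]
211 260 [24 24 25] 1.003 [ 0.528 -0.304  0.109]
211 262 [24 24 24] 1.001 [ 0.53  -0.307  0.107]
211 264 [62 53 44] 1.02 [ 0.523 -0.299  0.09 ]
211 266 [124 101  46] 1.054 [ 0.509 -0.283  0.061]
211 268 [113  91  40] 1.047 [ 0.514 -0.29   0.063]
211 270 [106  86  39] 1.047 [ 0.515 -0.292  0.058]
211 272 [106  86  38] 1.036 [ 0.522 -0.302  0.063]
211 274 [108  87  38] 1.034 [ 0.524 -0.305  0.06 ]
213 252 [ 8 11 13] 0.951 [ 0.551 -0.321  0.161]
213 254 [23 23 21] 0.951 [ 0.552 -0.323  0.157]
213 256 [17 17 17] 0.951 [ 0.554 -0.326  0.154]
213 258 [20 18 21] 0.994 [ 0.535 -0.304  0.119]
213 260 [19 23 21] 0.996 [ 0.535 -0.305  0.114]
213 262 [26 27 29] 1.008 [ 0.531 -0.301  0.102]
213 264 [84 73 49] 1.019 [ 0.528 -0.298  0.09 ]
213 266 [110  89  40] 1.055 [ 0.513 -0.281  0.061]
213 268 [107  87  39] 1.051 [ 0.516 -0.285  0.06 ]
213 270 [107  85  38] 1.044 [ 0.521 -0.292  0.061]
213 272 [108  87  37] 1.035 [ 0.526 -0.3    0.063]
213 274 [107  87  37] 1.03 [ 0.53  -0.305  0.063]
215 252 [15 19 15] 0.981 [ 0.541 -0.302  0.14 ]
215 254 [25 25 28] 0.972 [ 0.547 -0.309  0.142]
215 256 [40 40 41] 0.967 [ 0.55  -0.315  0.142]
215 258 [43 45 44] 0.998 [ 0.537 -0.3    0.117]
215 260 [39 39 39] 1.002 [ 0.537 -0.3    0.11 ]
215 262 [27 28 31] 1.002 [ 0.539 -0.303  0.107]
215 264 [84 71 49] 1.018 [ 0.533 -0.296  0.091]
215 266 [106  85  35] 1.054 [ 0.518 -0.279  0.062]
215 268 [104  85  34] 1.044 [ 0.523 -0.287  0.064]
215 270 [107  85  34] 1.044 [ 0.525 -0.289  0.06 ]
215 272 [106  87  36] 1.039 [ 0.529 -0.295  0.06 ]
215 274 [107  86  36] 1.036 [ 0.532 -0.3    0.059]
[[215.50979569 269.98637252]
 [214.23819773 259.07545631]
 [212.47261667 243.93505873]
 [210.59252378 227.82433792]]
```

Depth shows the tip still about 28 mm above the plate at (0.528,-0.292): the actual tip is short of the nominal TCP. I'll keep going down by feel.

Emit:
jog_arm --targets '[[[0, 0, 0.2], [0, 0, 0], 0], [[0, 0, 0.4], [0, 0, 0], 0], [[0, 0, 0.6], [0, 0, 0], 0], [[0, 0, 0.6], [0, 0, 0], 0]]'

```text
time: 3.62
tool_pos: [0.5265, -0.2899, 0.0461]
tool_rot: [-0.001, 0.98, 0.199, -0.001]
contact_force: [-0.4, -0.2, 0.2]
gripper_width: -0.004
grasp_force: 0.0
```

Emit:
jog_arm --targets '[[[0, 0, 0.1], [0, 0, 0], 0], [[0, 0, 0.1], [0, 0, 0], 0]]'

```text
time: 3.88
tool_pos: [0.527, -0.2902, 0.0444]
tool_rot: [-0.0, 0.98, 0.199, -0.0]
contact_force: [-0.4, 0.0, 0.3]
gripper_width: -0.001
grasp_force: 0.0
```

Emit:
jog_arm --targets '[[[0, 0, 0.1], [0, 0, 0], 0], [[0, 0, 0.1], [0, 0, 0], 0]]'

```text
time: 4.12
tool_pos: [0.5269, -0.2901, 0.0418]
tool_rot: [-0.0, 0.98, 0.199, -0.0]
contact_force: [-0.7, -1.0, 0.1]
gripper_width: -0.001
grasp_force: 0.0
```

Emit:
jog_arm --targets '[[[0, 0, 0.1], [0, 0, 0], 0], [[0, 0, 0.1], [0, 0, 0], 0]]'

```text
time: 4.38
tool_pos: [0.5269, -0.2901, 0.0392]
tool_rot: [-0.0, 0.98, 0.199, -0.0]
contact_force: [-0.2, 0.2, -0.2]
gripper_width: 0.0
grasp_force: 0.0
```

Emit:
jog_arm --targets '[[[0, 0, 0.1], [0, 0, 0], 0], [[0, 0, 0.1], [0, 0, 0], 0]]'

```text
time: 4.62
tool_pos: [0.5269, -0.2901, 0.0367]
tool_rot: [-0.0, 0.98, 0.199, -0.0]
contact_force: [0.8, 0.1, -0.0]
gripper_width: 0.001
grasp_force: 0.0
```

Run:
```python
from h import *
p,d=grab('scene')
cv2.imwrite('pics/s3.png',cv2.resize(p[220:300,160:270],None,fx=6,fy=6)[:,:,::-1])
s=state(); print(s['time'],s['tool_pos'],s['contact_force'])
n='scene'
c=camera_params(n); R=cv2.Rodrigues(np.array(c['rvec'],float))[0]; o=-R.T@np.array(c['tvec'],float).ravel()
for u in (213,):
  for v in range(258,276,1):
    r=world(n,[(u,v)],0.)-o; r/=(r@R[2])[:,None]; print(u,v,p[v,u],(o+r*d[v,u])[0].round(3))
```

```text
4.675 [ 0.52691761 -0.29015305  0.03680878] [-0.25763494  0.49024217 -0.2885543 ]
213 258 [26 26 25] [ 0.554 -0.327  0.148]
213 259 [21 21 23] [ 0.555 -0.329  0.148]
213 260 [24 23 26] [ 0.556 -0.33   0.145]
213 261 [18 19 20] [ 0.556 -0.331  0.143]
213 262 [15 16 18] [ 0.555 -0.331  0.139]
213 263 [19 20 20] [ 0.555 -0.33   0.136]
213 264 [16 15 19] [ 0.554 -0.329  0.131]
213 265 [15 21 21] [ 0.532 -0.303  0.094]
213 266 [21 20 23] [ 0.531 -0.303  0.09 ]
213 267 [20 21 22] [ 0.531 -0.303  0.086]
213 268 [21 25 25] [ 0.532 -0.305  0.085]
213 269 [16 19 21] [ 0.53  -0.303  0.079]
213 270 [44 40 31] [ 0.532 -0.305  0.078]
213 271 [81 67 42] [ 0.531 -0.305  0.074]
213 272 [106  85  40] [ 0.525 -0.298  0.061]
213 273 [112  88  40] [ 0.527 -0.301  0.061]
213 274 [109  87  37] [ 0.528 -0.302  0.059]
213 275 [106  87  36] [ 0.531 -0.306  0.061]
```

View pics/s3.png

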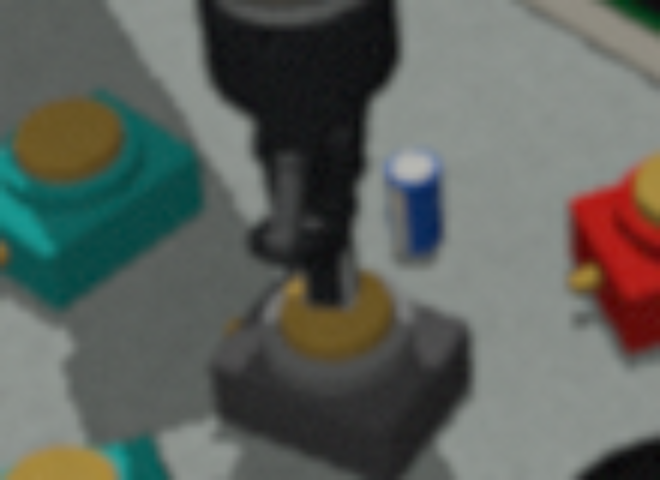

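The tip now clearly stands in front of the plate's middle, at crop (330,303), about 10 mm above it by depth. I'll keep going in 2.5 mm steps.

Emit:
jog_arm --targets '[[[0, 0, 0.1], [0, 0, 0], 0], [[0, 0, 0.2], [0, 0, 0], 0], [[0, 0, 0.2], [0, 0, 0], 0]]'

```text
time: 5.05
tool_pos: [0.5271, -0.2903, 0.0321]
tool_rot: [-0.0, 0.98, 0.199, -0.0]
contact_force: [-0.7, 0.3, 1.5]
gripper_width: 0.001
grasp_force: 0.9
```

Emit:
jog_arm --targets '[[[0, 0, 0.1], [0, 0, 0], 0], [[0, 0, 0.1], [0, 0, 0], 0]]'

```text
time: 5.3
tool_pos: [0.5272, -0.2903, 0.0297]
tool_rot: [0.0, 0.98, 0.199, 0.0]
contact_force: [-0.4, 0.1, 3.7]
gripper_width: -0.001
grasp_force: 1.5
```

Contact at 3.7 N with the plate giving about 3.8 mm, so the tip is about 28.5 mm above the reported TCP. I'll hold, then rise.

Emit:
jog_arm --targets '[[[0, 0, 0], [0, 0, 0], 0], [[0, 0, 0], [0, 0, 0], 0], [[0, 0, 0], [0, 0, 0], 0], [[0, 0, 0], [0, 0, 0], 0]]'

```text
time: 5.8
tool_pos: [0.5272, -0.2903, 0.0297]
tool_rot: [0.0, 0.98, 0.199, 0.0]
contact_force: [-0.3, 0.1, 3.3]
gripper_width: -0.005
grasp_force: 1.6
```

Emit:
jog_arm --targets '[[[0, 0, -0.3], [0, 0, 0], 0], [[0, 0, -1.0], [0, 0, 0], 0], [[0, 0, -2.0], [0, 0, 0], 0], [[0, 0, -3.2], [0, 0, 0], 0], [[0, 0, -4.4], [0, 0, 0], 0], [[0, 0, -5.2], [0, 0, 0], 0], [[0, 0, -5.6], [0, 0, 0], 0], [[0, 0, -5.6], [0, 0, 0], 0]]'

```text
time: 6.8
tool_pos: [0.5271, -0.2903, 0.1699]
tool_rot: [0.0, 0.98, 0.199, 0.0]
contact_force: [0.2, 0.0, -0.2]
gripper_width: 0.0
grasp_force: 0.0
```

Run:
```python
from h import *
from scipy.spatial.transform import Rotation as R
s=state(); q=s['tool_rot']; M=R.from_quat([q[1],q[2],q[3],q[0]])
print(s['time'],s['tool_pos'],s['contact_force'], M.inv().apply(np.array([.571,.007,.125])-s['tool_pos'])/.025)
```

```text
6.8 [ 0.52713591 -0.29031589  0.16988994] [ 0.24651382  0.01910015 -0.16064207] [  6.244898   -10.27268448   1.79182877]
```

Emit:
jog_arm --targets '[[[0.9, -1.5, 0], [0, 0, 0], 0], [[1.8, -3.0, 0], [0, 0, 0], 0], [[2.7, -4.5, 0], [0, 0, 0], 0], [[3.6, -5.9, 0], [0, 0, 0], 0], [[4.5, -7.4, 0], [0, 0, 0], 0], [[5.3, -8.8, 0], [0, 0, 0], 0], [[5.9, -9.8, 0], [0, 0, 0], 0], [[6.2, -10.3, 0], [0, 0, 0], 0]]'

```text
time: 7.8
tool_pos: [0.5687, 0.0087, 0.1678]
tool_rot: [-0.0, 0.98, 0.199, -0.001]
contact_force: [-0.7, 0.1, 0.4]
gripper_width: -0.003
grasp_force: 0.0
```

Emit:
jog_arm --targets '[[[0, 0, 0.4], [0, 0, 0], 0], [[0, 0, 0.9], [0, 0, 0], 0], [[0, 0, 1.4], [0, 0, 0], 0], [[0, 0, 1.8], [0, 0, 0], 0], [[0, 0, 2.0], [0, 0, 0], 0], [[0, 0, 2.0], [0, 0, 0], 0]]'

```text
time: 8.55
tool_pos: [0.5694, 0.0072, 0.1191]
tool_rot: [-0.0, 0.98, 0.198, -0.0]
contact_force: [-0.1, -0.6, -0.1]
gripper_width: 0.002
grasp_force: 0.0
```

Run:
```python
from h import *
p,d=grab('scene')
cv2.imwrite('pics/s4.png',cv2.resize(p[140:240,220:350],None,fx=6,fy=6)[:,:,::-1])
s=state(); print(s['time'],s['tool_pos'],s['contact_force'])
n='scene'; t=s['tool_pos']; print('tip pix',pix(n,[t+[0,0,.0285]]), pix(n,[[.571,.007,.127]]))
c=camera_params(n); R=cv2.Rodrigues(np.array(c['rvec'],float))[0]; o=-R.T@np.array(c['tvec'],float).ravel()
for v in range(176,200,2):
  for u in (283,286):
    r=world(n,[(u,v)],0.)-o; r/=(r@R[2])[:,None]; print(u,v,p[v,u],(o+r*d[v,u])[0].round(3))
```

```text
8.6 [0.56972588 0.00719161 0.11965023] [-0.0644252  -0.36261022 -0.21495125]
tip pix [[285.2779942  186.62705234]] [[285.49006104 192.85493844]]
283 176 [17 17 22] [ 0.585 -0.039  0.215]
286 176 [21 23 22] [ 0.592 -0.037  0.216]
283 178 [21 24 23] [ 0.578 -0.025  0.199]
286 178 [23 25 23] [ 0.585 -0.02   0.198]
283 180 [31 32 33] [ 0.569 -0.007  0.179]
286 180 [25 25 28] [ 0.577 -0.004  0.18 ]
283 182 [34 37 34] [ 0.57  -0.009  0.174]
286 182 [26 27 28] [ 0.577 -0.005  0.174]
283 184 [33 34 32] [ 0.57  -0.008  0.167]
286 184 [26 27 30] [ 0.579 -0.007  0.169]
283 186 [36 38 37] [ 0.569 -0.007  0.159]
286 186 [36 38 36] [ 0.578 -0.005  0.16 ]
283 188 [59 97 71] [ 0.567 -0.001  0.148]
286 188 [70 79 76] [0.575 0.    0.15 ]
283 190 [ 51 122  54] [0.543 0.047 0.103]
286 190 [68 94 44] [0.522 0.111 0.056]
283 192 [127 106  17] [0.562 0.009 0.126]
286 192 [129 107  20] [0.569 0.015 0.125]
283 194 [131 109  16] [0.566 0.001 0.125]
286 194 [130 108  17] [0.575 0.003 0.127]
283 196 [120  99  16] [ 0.571 -0.008  0.125]
286 196 [125 103  14] [ 0.578 -0.004  0.126]
283 198 [97 85 50] [ 0.569 -0.005  0.116]
286 198 [101  87  44] [ 0.577 -0.     0.115]
```

View pics/s4.png

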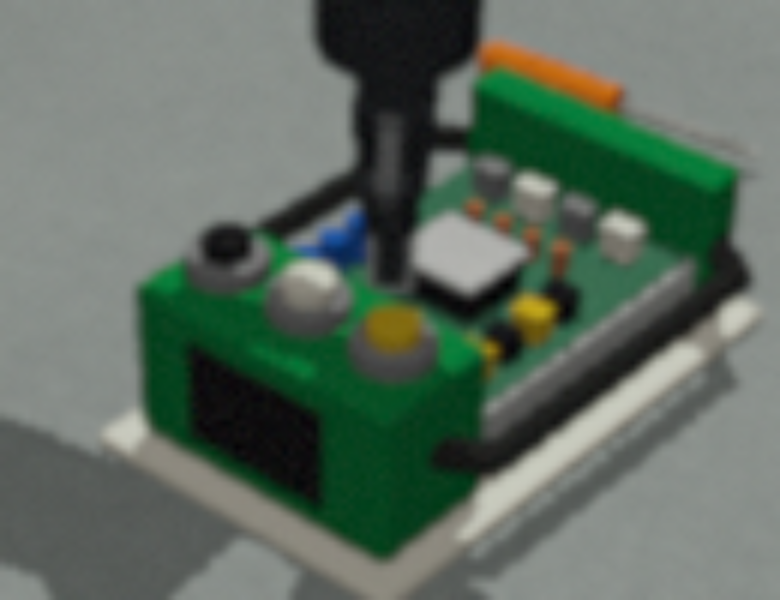

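The fingertip, at crop (392,280), hangs directly over the yellow cap at (393,325), about 20 mm above it. Descending.

Emit:
jog_arm --targets '[[[0, 0, 0.3], [0, 0, 0], 0], [[0, 0, 0.5], [0, 0, 0], 0], [[0, 0, 0.7], [0, 0, 0], 0], [[0, 0, 0.7], [0, 0, 0], 0]]'

```text
time: 9.1
tool_pos: [0.5691, 0.0074, 0.1013]
tool_rot: [-0.0, 0.98, 0.199, -0.001]
contact_force: [0.0, -0.1, -0.1]
gripper_width: -0.001
grasp_force: 0.0
```

Emit:
jog_arm --targets '[[[0, 0, 0.1], [0, 0, 0], 0], [[0, 0, 0.2], [0, 0, 0], 0], [[0, 0, 0.2], [0, 0, 0], 0]]'

```text
time: 9.48
tool_pos: [0.5698, 0.0073, 0.0973]
tool_rot: [0.0, 0.98, 0.199, 0.0]
contact_force: [-1.4, -0.1, 1.9]
gripper_width: 0.002
grasp_force: 0.8
```

Emit:
jog_arm --targets '[[[0, 0, 0.1], [0, 0, 0], 0], [[0, 0, 0.1], [0, 0, 0], 0]]'

```text
time: 9.72
tool_pos: [0.5699, 0.0073, 0.0948]
tool_rot: [0.0, 0.98, 0.199, 0.0]
contact_force: [-0.0, -0.0, 3.7]
gripper_width: 0.003
grasp_force: 1.5
```

Emit:
jog_arm --targets '[[[0, 0, 0.05], [0, 0, 0], 0], [[0, 0, 0.1], [0, 0, 0], 0], [[0, 0, 0.1], [0, 0, 0], 0]]'

```text
time: 10.1
tool_pos: [0.5699, 0.0073, 0.0923]
tool_rot: [0.0, 0.98, 0.199, 0.0]
contact_force: [-0.6, 0.7, 4.1]
gripper_width: -0.002
grasp_force: 2.2
```

Emit:
jog_arm --targets '[[[0, 0, 0.03], [0, 0, 0], 0], [[0, 0, 0.05], [0, 0, 0], 0], [[0, 0, 0.05], [0, 0, 0], 0]]'

```text
time: 10.48
tool_pos: [0.5699, 0.0072, 0.0917]
tool_rot: [0.0, 0.98, 0.199, 0.0]
contact_force: [-2.3, 0.2, 7.2]
gripper_width: 0.003
grasp_force: 3.8
```

7.2 N is more than the 5 N needed, so the button is on its stop. I'll release and withdraw straight up.

Emit:
jog_arm --targets '[[[0, 0, -0.2], [0, 0, 0], 0], [[0, 0, -0.6], [0, 0, 0], 0], [[0, 0, -1.4], [0, 0, 0], 0], [[0, 0, -2.4], [0, 0, 0], 0], [[0, 0, -3.6], [0, 0, 0], 0], [[0, 0, -4.6], [0, 0, 0], 0], [[0, 0, -5.0], [0, 0, 0], 0], [[0, 0, -5.0], [0, 0, 0], 0]]'

```text
time: 11.48
tool_pos: [0.5699, 0.0073, 0.2166]
tool_rot: [0.0, 0.98, 0.199, 0.001]
contact_force: [-0.1, -0.9, -0.6]
gripper_width: -0.006
grasp_force: 0.0
```

Run:
```python
from h import *
s=state(); print(s['time'],s['tool_pos'],s['contact_force'])
print(job_done())
```

```text
11.475 [0.56985016 0.00727161 0.21658967] [-0.10185918 -0.86711    -0.60602851]
the job is handed in; nothing more can be done
None
```

I touched the brass plate at about 3.5 N for over half a second, then pressed the yellow button fully down (7.2 N), let it up and withdrew clear; I handed the job in at 11.5 s and no verdict was returned.

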